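# Rock a tight stopper out of a cuvette block

## Robot

A 7-joint arm with a two-finger parallel gripper is mounted at the origin on a cart in front of the work surface, level with it; the furniture and walls round the work are solid. World frame = base frame: x ahead of the robot, y to its left, z up, the work surface at z = 0. Lengths are in mm, angles in rad, forces in N, time in s.
With the tool pointing down it reaches from about 400 to 875 mm from the base axis. Payload 4.4 kg.
Tool frame: the origin (TCP) lies at the very end of the fingers, on their centre line; the grasp point (between the pads) lies 19 mm behind it; y points along the fingers, z is the direction in which the jaws open and shut, and the axes are right-handed (so a half turn about y gives the same grasp; the last joint's range is limited). The gripper opens to 85 mm and grips with 20 to 120 N. Pads are 22 mm wide; open, the fingers measure 114 mm over their backs; the gripper's body (76 mm by 85 mm) begins 54 mm behind the grasp point. The pads swing forward as they close: fully open they stand 13 mm farther back than shut.
Start: joints at [-1.271, 0.628, 0.038, 1.517, -0.027, 0.996, -0.02], TCP at [232.48, 607.018, 231.313] pointing down, gripper open.
Joint ranges: [-3.06, 3.06], [-0.37, 2.12], [-1.25, 1.32], [0.18, 2.47], [-1.1, 4.24], [0.23, 1.98], [-2.94, 2.94]. Speed limits (rad/s): [2.57, 2.57, 3.14, 3.14, 3.14, 3.14, 3.14].

## Interface

Orientations are given as [roll, pitch, yaw] about the fixed x, y, z axes, in that order (R = Rz(yaw) Ry(pitch) Rx(roll)).
In Python, from cell import ctrl, imaging, finish_job gives the robot as it stands.
- The arm moves only by the shell command python3 -m inch 'ROWS'. ROWS is JSON, one flat list of numbers, 7 for each row, row after row: the opening, from 0 (shut) to 1 (fully open), then the shift along the tool's x, y, z in cm, then the turn, a rotation vector about the tool's x, y, z in degrees. A call has 1 to 12 rows; each row is the pose to reach, as a shift and turn from the pose commanded when the call began, along the tool's axes at that moment; what a row does not reach only later rows make up. A row lasts 1/10 s, in which the tool goes at most 50 mm and 8.59 degrees, less where a joint would pass 70% of its speed; a pose out of reach is approached as far as the arm can. A call with a gripper value outside its range is refused whole. The fingers move at their own pace and stop on an object; the grip force is fixed at half the most. Time passes only in rows, so rows that repeat a pose let the fingers close. It gives the time, the measured TCP pose, the force and the opening at its end, in the units of the state.
- ctrl.read_state(): the state, without advancing time (a new reading comes with each control period).
- imaging.get_image(name): name is "scene" or "top" or "wrist"; returns a dict with "img" (420x560x3 uint8, red, green, blue), "fx", "fy", "cx", "cy" (pixels), "dist" ([k1, k2, p1, p2, k3] as OpenCV has them; the pictures are not rectified), "R" (3x3) and "t" (3): a world point X has camera coordinates R X + t. Camera axes: x right, y down, z forward; pixel columns grow to the right and rows downward; lengths in mm; the calibration is good to about 2 mm. A picture is of the moment at which its call begins. There is no depth.
- finish_job(): hands the job in, once; it reports no verdict.
The state is a dict: "clock": time; "qpos": joint angles; "qd": joint speeds; "tau": joint torques, N m; "eef_pos": TCP position; "tool_rot": TCP orientation; "force": force on the tool from outside, world axes, zero at the start; "torque": the same for the moment, N m; "width": finger opening in mm.
Only numpy, scipy, OpenCV 4.12 (cv2) and the standard library are available. Lean on these libraries where they do the work, as an engineer would, in place of code of your own. Each camera call takes 0.05 s, during which the arm holds its last target.

## Task

Take the orange stopper out of its cuvette block and put it in the steel tray. It is a tight press fit, so rock it in its seat first: lean it about ten degrees towards the green dot on the block, then about ten degrees the other way, and only then pull it straight up and out. Leave the blue stopper seated in its block.

Things in the scene. Friction and masses are not known exactly. Their poses are not given: they have to be found in the camera images.
- orange_stopper (a point): Grip point on the axis of the orange square stopper (grip 22x22 mm, 38 tall, foot lip 25.5 wide; white plug 16x16 mm below, 20 mm of it in the seat). Point is 12 mm below its top, 49 above the plug's foot; when seated 29 above the block's top. z up along the stopper; x, y square to its flat sides, as the seat's when seated. Loose, 30 g; 10 to 17 N pull it out, so grip firmly.
- seat_orange (a point): Mouth centre of its seat, in the top of a fixed aluminium block (70x70 mm, foot 80x80, 40 tall; dark gasket round the mouth). z up; y points to the green dot (14 mm wide, 23.5 mm from the centre). Spring pads on the x sides hold the plug: it leans freely only to +y (dot) and -y, up to about 12 degrees, about a point 15 to 20 mm below the mouth, and stays as left.
- blue_stopper (a point): The same kind of stopper in blue, in a second block of the same make (also with a green dot); same point and axes. To be left alone.
- tray_floor (a point): Middle of the inner floor of a shallow fixed steel tray, 130 mm along x, 150 mm along y, walls 3 mm thick, rim 12 mm above the bench, floor 3 mm above the bench; z up.
There are look-alikes about, which are no part of the job. Leave any yellow look-alike of the part that bears orange_stopper alone.

How it is judged:
By the outcome, as a careful person would: the job done as asked, in the order asked, and still so for the second after the job is handed in, with the robot touching nothing.
It also fails if it takes over 48 s, if anything falls off the work surface, if the arm or the gripper's body presses on something with over 40 N, if the wrist force passes 120 N, or if a joint passes its speed limit or range.

## Working session

There is one attempt and no reset: what is moved stays moved. The work goes in short steps, Python scripts to look and compute and a shell command to move; the robot and the scene stay as the last step left them, time stands still between calls to the robot, and variables do not carry over. Pictures are saved under pics/ and viewed, and the job is handed in when it is done.

```bash
ls; mkdir -p pics
python3 - <<'E'
from cell import ctrl, imaging
import cv2
s=ctrl.read_state(); print(s)
for n in ["scene","top","wrist"]:
    d=imaging.get_image(n); cv2.imwrite(f"pics/{n}0.png",d["img"][:,:,::-1])
    import pickle; pickle.dump(d,open(f"pics/{n}0.pkl","wb"))
    print(n,d["fx"],d["fy"],d["cx"],d["cy"],d["dist"],d["R"],d["t"])
E
```

```text
pics
{'clock': 0.0, 'qpos': array([-1.27080662,  0.62930714,  0.0384417 ,  1.51835586, -0.02700599,
        0.99627098, -0.02003358]), 'qd': array([ 1.27705796e-03, -1.63669541e-03,  6.49594079e-04,  4.10120434e-05,
        1.79516742e-03,  1.35821135e-03,  2.44688448e-04]), 'tau': array([-3.95297238e-04, -5.63402259e+01,  1.22680563e+00, -1.93444973e+01,
        1.11456175e-02,  1.07161907e-02, -2.33818434e-05]), 'eef_pos': array([232.25055512, 606.44339957, 230.41821039]), 'tool_rot': array([-1.57261969e+00, -1.65056511e-05, -3.65826043e-01]), 'force': array([-0.12389099,  1.32035473,  0.22054785]), 'torque': array([ 0.02058565, -0.01100812,  0.03873627]), 'width': 85.66804253615138}
scene 463.35746103896463 463.35746103896463 281.2163506953187 208.88242927241316 [0.04429873 0.         0.         0.         0.        ] [[-0.82731083 -0.56172693  0.00443239]
 [-0.38383984  0.55952264 -0.73457565]
 [ 0.4101509  -0.60942372 -0.67851232]] [399.94835658 237.4240842  681.43053216]
top 389.06400766229433 389.06400766229433 278.9251626659269 215.36499313733867 [0.00132043 0.         0.         0.         0.        ] [[ 0.00259464 -0.99950386  0.03138939]
 [-0.9865734  -0.0076844  -0.16313758]
 [ 0.16329785 -0.03054465 -0.98610387]] [-20.59256874 523.07891844 840.77928539]
wrist 336.4381880500673 336.4381880500673 280.1339965285342 208.4596962206848 [0.00214508 0.         0.         0.         0.        ] [[ 3.58013096e-01  9.33716564e-01  1.93182385e-05]
 [ 8.99669960e-01 -3.44964210e-01  2.67569911e-01]
 [ 2.49841122e-01 -9.57761523e-02 -9.63538449e-01]] [-650.45320237  -33.34694929  376.60979743]
```

View pics/scene0.png

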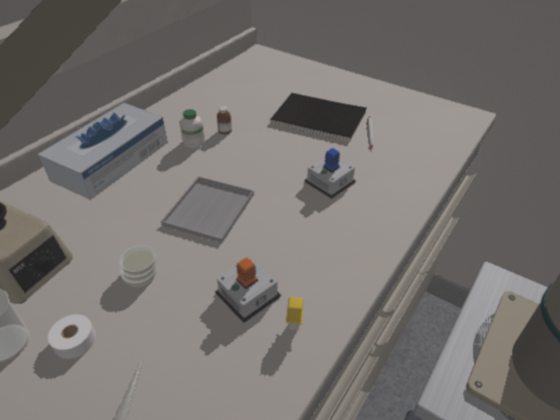

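View pics/top0.png

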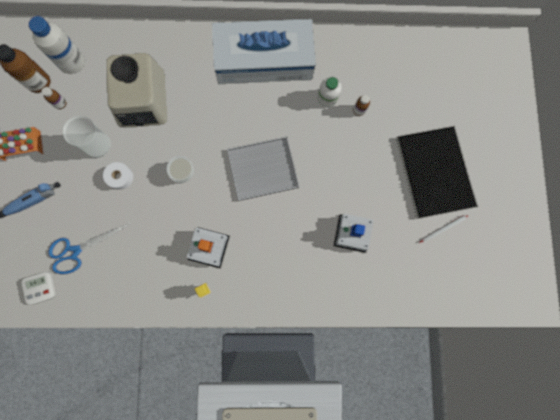

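View pics/wrist0.png

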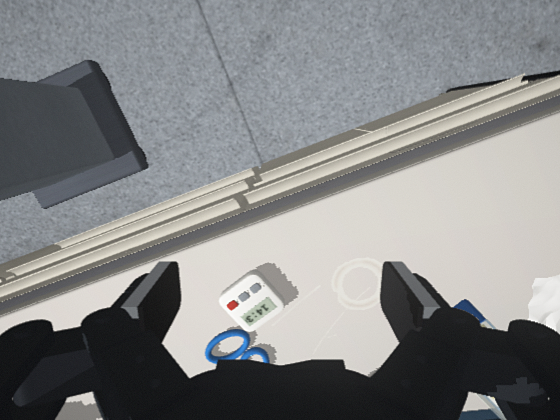

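The scene view shows the orange stopper at about (246,271), blue at (332,159), a yellow look-alike at (295,310), and the tray at (208,208). In the top view these are at (205,245), (358,230), (202,290) and (262,168).

Run:
```python
import cv2,numpy as np
a=cv2.imread("pics/top0.png")[215:305,170:260]; b=cv2.imread("pics/scene0.png")[245:335,205:325]
cv2.imwrite("pics/c1.png",np.hstack([cv2.resize(a,(360,360),interpolation=cv2.INTER_CUBIC),cv2.resize(b,(440,360),interpolation=cv2.INTER_CUBIC)]))
```

```text
(no output)
```

View pics/c1.png

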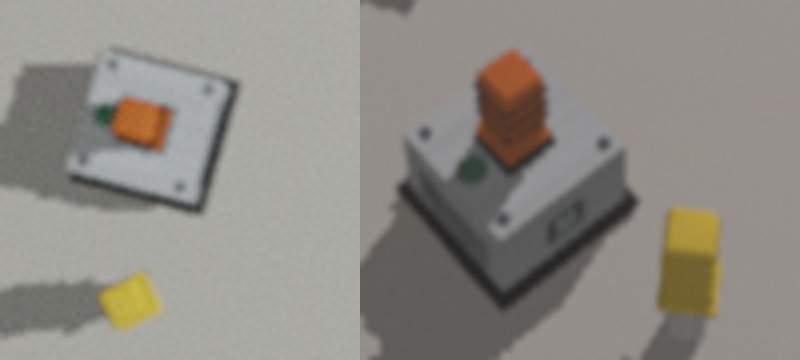

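Candidates for the orange stopper: orange cap in a block (top 205,245; scene 246,271), yellow look-alike with no block (top 202,290), blue in the second block (top 358,230), and the orange-red box far left (top 15,140). The crop shows the orange one seated in its block with the green dot on its left (world +y), so I choose that one. Now I'll measure it.

```bash
cat > h.py <<'E'
import cv2,numpy as np,pickle
def K(d): return np.array([[d["fx"],0,d["cx"]],[0,d["fy"],d["cy"]],[0,0,1.]])
def ray(d,uv):
    u=cv2.undistortPoints(np.array([[uv]],float),K(d),np.array(d["dist"])).ravel()
    R=np.array(d["R"]);t=np.array(d["t"]); v=R.T@np.array([u[0],u[1],1]); return -R.T@t, v/np.linalg.norm(v)
def onz(d,uv,z):
    o,v=ray(d,uv); return o+v*(z-o[2])/v[2]
def proj(d,X):
    return cv2.projectPoints(np.array(X,float).reshape(-1,1,3),cv2.Rodrigues(np.array(d["R"]))[0],np.array(d["t"],float),K(d),np.array(d["dist"]))[0].reshape(-1,2)
def tri(a,ua,b,ub):
    o1,v1=ray(a,ua);o2,v2=ray(b,ub)
    s=np.linalg.lstsq(np.c_[v1,-v2],o2-o1,rcond=None)[0]
    p,q=o1+s[0]*v1,o2+s[1]*v2; return (p+q)/2,np.linalg.norm(p-q)
E
python3 - <<'E'
from h import *
T=pickle.load(open("pics/top0.pkl","rb"));S=pickle.load(open("pics/scene0.pkl","rb"))
np.set_printoptions(precision=1,suppress=True)
ct=lambda x,y:(170+(x-1.5)/4,215+(y-1.5)/4)
cs=lambda x,y:(205+(x-360)/3.667,245+y/4)
st=[ct(112,64),ct(208,89),ct(180,187),ct(82,158)]
P=[onz(T,u,40) for u in st]; print("top screws",P,"c",np.mean(P,0))
ss=[cs(425,133),cs(603,143),cs(503,219)]
Q=[onz(S,u,40) for u in ss]; print("scene screws",Q)
print("dot",onz(T,ct(104,115),40),onz(S,cs(471,168),40))
for nm,d in (("T",T),("S",S)):
    h=cv2.cvtColor(d["img"],cv2.COLOR_RGB2HSV)
    for c,(lo,hi) in dict(orange=((3,150,90),(14,255,255)),yellow=((20,150,90),(32,255,255)),blue=((112,170,60),(125,255,255)),green=((60,60,20),(90,255,120))).items():
        m=cv2.inRange(h,lo,hi); n,l,s,cc=cv2.connectedComponentsWithStats(m)
        for i in range(1,n):
            if s[i,4]>15: print(nm,c,s[i],cc[i],onz(d,cc[i],60))
for u in [(227,151),(288,138),(298,188),(237,199)]: print("tray",onz(T,u,12))
for u in [(202,180),(253,193),(217,238),(164,216)]: print("trayS",onz(S,u,12))
E
python3 - <<'E'
import cv2,numpy as np
a=cv2.imread("pics/top0.png")[125:210,215:310]; b=cv2.imread("pics/scene0.png")[170:250,155:260]
cv2.imwrite("pics/c2.png",np.hstack([cv2.resize(a,(380,340)),cv2.resize(b,(420,340))]))
E
```

```text
top screws [array([487.5, 165. ,  40. ]), array([473.7, 110.9,  40. ]), array([418.8, 124.9,  40. ]), array([434.7, 179.7,  40. ])] c [453.7 145.1  40. ]
scene screws [array([487.2, 163.9,  40. ]), array([419.2, 123.6,  40. ]), array([432.8, 178.1,  40. ])]
dot [458.7 168.4  40. ] [459.4 166.3  40. ]
T orange [15 53 15 15 66] [22.  60.5] [881.7 582.9  60. ]
T orange [52 93  6  7 16] [54.1 96. ] [794.9 501.1  60. ]
T orange [ 15 128  26  26 263] [ 30.2 141. ] [685.8 543.7  60. ]
T orange [  8 131  10   4  24] [ 12.2 132.7] [704.8 585.4  60. ]
T orange [  0 148  11  11  40] [  4.8 153.8] [655.2 596.1  60. ]
T orange [198 240  14  12 114] [204.6 245.3] [452.7 145.2  60. ]
T yellow [196 284  13  12  98] [201.8 290. ] [356.8 147.9  60. ]
T green [326  78  11  11  96] [331.4  83. ] [ 839.7 -141.1   60. ]
T green [  1 132   6   4  16] [  3.6 133.9] [701.6 604.1  60. ]
S orange [238 259  16  13 129] [245.5 264.8] [462.9 133.5  60. ]
S yellow [289 298  13  25 167] [295.8 305.7] [352.8 154.2  60. ]
S green [184 110  11   9  75] [189.2 113.5] [ 852.1 -159.5   60. ]
S green [545 320  15  19  44] [552.9 328.5] [ 33.2 -20.3  60. ]
tray [684.6 106.7  12. ]
tray [719.5 -40.5  12. ]
tray [594.9 -64.2  12. ]
tray [566.8  80.3  12. ]
trayS [708.2 -32.1  12. ]
trayS [594.  -59.5  12. ]
trayS [572.5  80.6  12. ]
trayS [695.3  93.1  12. ]
```

View pics/c2.png

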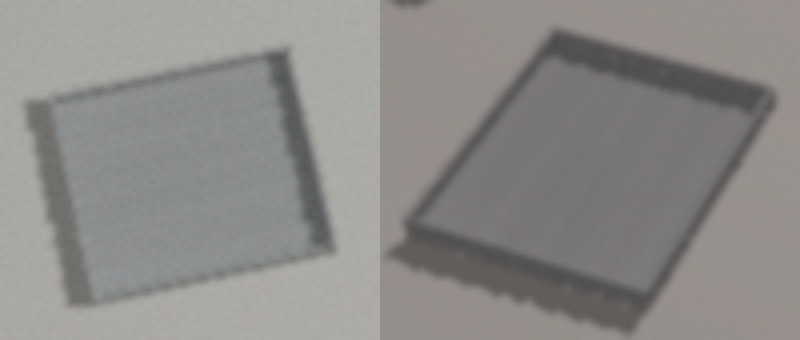

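Screw heads in both views put the seat at about (453.5, 144.4), agreeing to 1.3 mm, with seat yaw about -15°. The tray centre is about (642, 20). Next I'll hover above the stopper.

```bash
cat >> h.py <<'E'
from scipy.spatial.transform import Rotation as Ro
def rel(s,pos,rpy):
    R0=Ro.from_euler('xyz',s["tool_rot"]);R1=Ro.from_euler('xyz',rpy)
    return np.round(R0.inv().apply(np.array(pos)-s["eef_pos"])/10,3),np.round((R0.inv()*R1).as_rotvec(degrees=True),2)
E
python3 - <<'E'
from h import *
from cell import ctrl
print(rel(ctrl.read_state(),[453.5,144.4,150],[-np.pi/2,0,-0.26]))
E
```

```text
(array([ 37.187,   8.11 , -35.237]), array([ 0.08, -6.06, -0.  ]))
```

```bash
python3 -m inch '[1,3,0.5,-2.8,0,0,0, 1,6,1,-5.7,0,0,0, 1,9,2,-8.5,0,-1,0, 1,12,3,-11.4,0,-2,0, 1,15,3.5,-14.2,0,-3,0, 1,18,4,-17,0,-4,0, 1,21,5,-19.9,0,-5,0, 1,24,6,-22.7,0,-6.1,0, 1,27,7,-25.6,0,-6.1,0, 1,30,8.1,-28.4,0,-6.1,0, 1,33.5,8.1,-31.8,0,-6.1,0, 1,37.2,8.1,-35.2,0,-6.1,0]'
python3 - <<'E'
from h import *
from cell import ctrl,imaging
s=ctrl.read_state(); print(s["clock"],s["eef_pos"],s["tool_rot"],s["qpos"]); print(rel(s,[453.5,144.4,150],[-np.pi/2,0,-0.26]))
d=imaging.get_image("wrist"); cv2.imwrite("pics/w1.png",d["img"][:,:,::-1]); pickle.dump(d,open("pics/w1.pkl","wb"))
E
```

```text
clock: 1.35
eef_pos: [453.9, 144.0, 149.8]
tool_rot: [-1.571, 0.001, -0.258]
force: [0.4, 0.8, -0.8]
width: 85.6
1.35 [453.85049844 144.01912402 149.84820431] [-1.57119484e+00  1.04651462e-03 -2.58099560e-01] [-0.34519997  0.51078381 -0.02953637  2.07211641  0.0266245   0.56011878
  0.91915581]
(array([-0.044, -0.015,  0.028]), array([ 0.02,  0.11, -0.06]))
```

View pics/w1.png

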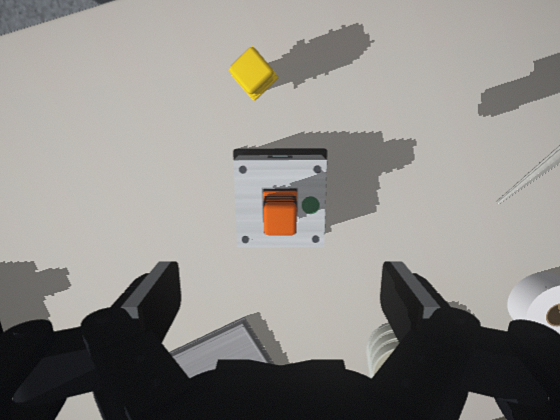

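The wrist view shows the orange cap at (280,213), the dot at its right (311,205) on the tool +z side, screws at (242,169), (317,169), (315,239) and (245,239), and the yellow clear at (252,72). The jaws are square and centred on it.

Run:
```python
from h import *
np.set_printoptions(precision=1,suppress=True)
d=pickle.load(open("pics/w1.pkl","rb"))
h=cv2.cvtColor(d["img"],cv2.COLOR_RGB2HSV)
g=cv2.cvtColor(d["img"],cv2.COLOR_RGB2GRAY)
P=[]
for u,v in [(242,169),(317,169),(315,239),(245,239)]:
    w=np.clip(150-g[v-6:v+7,u-6:u+7].astype(float),0,None); yy,xx=np.mgrid[v-6:v+7,u-6:u+7]
    uv=(np.sum(xx*w)/w.sum(),np.sum(yy*w)/w.sum()); P.append(onz(d,uv,40)); print(uv,P[-1])
P=np.array(P);print("c",P.mean(0)); e=P[1]-P[0]+P[2]-P[3]; print("yaw of y",np.degrees(np.arctan2(-e[0],e[1]))); f=P[2]+P[3]-P[0]-P[1]; print(np.degrees(np.arctan2(f[1],f[0])))
m=cv2.inRange(h,(3,190,190),(14,255,255)); n,l,s,cc=cv2.connectedComponentsWithStats(m)
for i in range(1,n):
    if s[i,4]>100: print(s[i],cc[i],onz(d,cc[i],81))
```

```text
(np.float64(242.32798395185557), np.float64(169.13406887328654)) [418.7 125.2  40. ]
(np.float64(317.58130841121493), np.float64(169.88621495327104)) [433.7 179.7  40. ]
(np.float64(315.107939992682), np.float64(238.65715331137943)) [486.7 165.3  40. ]
(np.float64(244.84615384615384), np.float64(238.95479402114472)) [472.7 111.3  40. ]
c [452.9 145.4  40. ]
yaw of y -14.993065076009568
-14.811633452555265
[264 206  29  29 767] [278.1 220.8] [452.3 144.2  81. ]
```

```bash
python3 -m inch '[1,-0.08,2,0.05,0,0,0, 1,-0.08,4,0.05,0,0.1,0, 1,-0.08,6,0.05,0,0.1,0, 1,-0.08,8,0.05,0,0.1,0, 1,-0.08,9.3,0.05,0,0.1,0, 1,-0.08,9.9,0.05,0,0.1,0, 1,-0.08,9.9,0.05,0,0.1,0, 1,-0.08,9.9,0.05,0,0.1,0]'
python3 - <<'E'
from h import *
from cell import ctrl,imaging
s=ctrl.read_state(); print(rel(s,[453.1,144.8,50.5],[-np.pi/2,0,-0.26]))
d=imaging.get_image("wrist"); cv2.imwrite("pics/w2.png",d["img"][:,:,::-1]); pickle.dump(d,open("pics/w2.pkl","wb"))
E
```

```text
clock: 2.2
eef_pos: [453.5, 146.4, 51.7]
tool_rot: [-1.57, -0.0, -0.261]
force: [0.0, 0.6, 0.5]
width: 85.5
(array([ 0.005,  0.116, -0.159]), array([-0.02, -0.06,  0.03]))
```

View pics/w2.png

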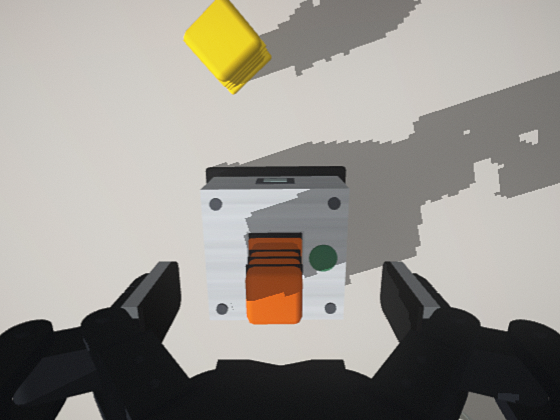

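The cap is at u=274 and the finger midline at u=280, which agrees with the measured 1.6 mm offset in tool z. I'll correct that and close.

```bash
python3 - <<'E'
from h import *
np.set_printoptions(precision=1,suppress=True)
d=pickle.load(open("pics/w2.pkl","rb"))
P=np.array([onz(d,u,40) for u in [(215.5,204),(334,203),(330.3,308.3),(222,309)]]);print(P.mean(0))
print(onz(d,(247,297),81),onz(d,(301.5,297),81))
E
python3 -m inch '[1,0,0.08,-0.18,0,0,0, 1,0,0.08,-0.18,0,0,0, 1,0,0.08,-0.18,0,0,0]'
```

```text
[452.9 145.2  40. ]
[447.7 136.1  81. ] [452.9 155.7  81. ]
clock: 2.55
eef_pos: [452.9, 144.4, 50.8]
tool_rot: [-1.57, -0.0, -0.261]
force: [0.4, -0.2, 0.9]
width: 85.8
```

```bash
python3 -m inch '[0.8,0,0,0.05,0,0,0, 0.6,0,0,0.05,0,0,0, 0.4,0,0,0.05,0,0,0, 0.3,0,0,0.05,0,0,0, 0.2,0,0,0.05,0,0,0, 0.1,0,0,0.05,0,0,0, 0.1,0,0,0.05,0,0,0, 0.1,0,0,0.05,0,0,0, 0,0,0,0.05,0,0,0, 0,0,0,0.05,0,0,0]'
python3 - <<'E'
from h import *
from cell import ctrl,imaging
s=ctrl.read_state(); print(s["eef_pos"],s["force"],s["torque"])
d=imaging.get_image("wrist"); cv2.imwrite("pics/w3.png",d["img"][:,:,::-1]); pickle.dump(d,open("pics/w3.pkl","wb"))
E
```

```text
clock: 3.55
eef_pos: [452.8, 144.7, 50.6]
tool_rot: [-1.571, 0.0, -0.261]
force: [-1.3, -1.2, 4.2]
width: 21.1
[452.77566993 144.7084051   50.58320002] [-1.28703825 -1.18575368  4.22738082] [-0.38221042  0.15457684 -0.00714603]
```

View pics/w3.png

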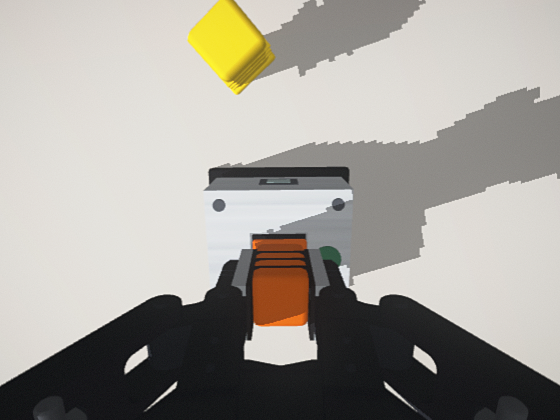

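Gripped: width is 21.1, and the cap is between the pads at (281,295). Now the first lean, towards the dot (tool +z), pivoting 27 mm beyond the TCP.

```bash
python3 -m inch '[0,0,0.003,0.09,-2,0,0, 0,0,0.007,0.19,-4,0,0, 0,0,0.015,0.28,-6,0,0, 0,0,0.027,0.38,-8,0,0, 0,0,0.045,0.49,-10.5,0,0, 0,0,0.045,0.49,-10.5,0,0, 0,0,0.045,0.49,-10.5,0,0, 0,0,0.045,0.49,-10.5,0,0]'
python3 - <<'E'
from h import *
from cell import ctrl,imaging
s=ctrl.read_state(); print(s["eef_pos"],s["force"],s["torque"],np.degrees(s["tool_rot"]))
for n in ("wrist","scene"):
    d=imaging.get_image(n); cv2.imwrite(f"pics/{n}4.png",d["img"][:,:,::-1]); 
    if n=="scene": cv2.imwrite("pics/s4.png",cv2.resize(d["img"][200:340,180:340,::-1],(640,560)))
E
```

```text
clock: 4.4
eef_pos: [454.1, 150.5, 50.0]
tool_rot: [-1.753, 0.0, -0.26]
force: [-1.0, 1.9, 2.5]
width: 21.3
[454.10662366 150.4511749   49.95233257] [-1.03227954  1.88710561  2.49979079] [ 0.38927185  0.20310145 -0.0428204 ] [-1.00417565e+02  1.89163499e-03 -1.49202689e+01]
```

View pics/wrist4.png

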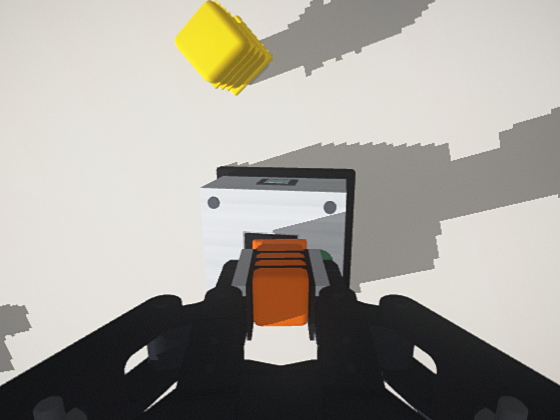

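View pics/s4.png

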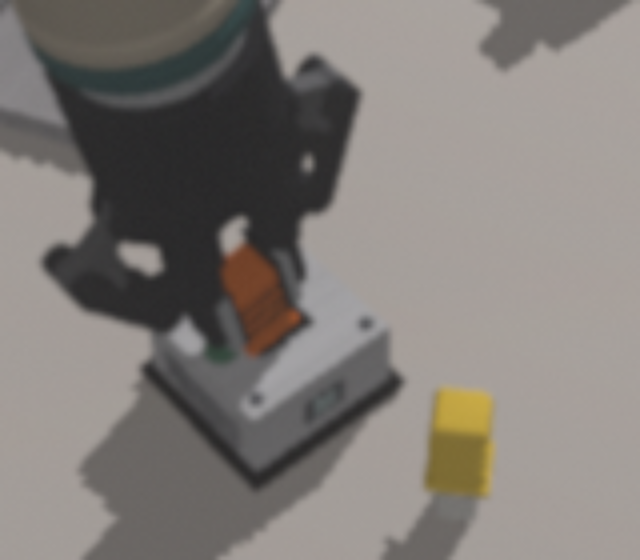

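It leaned 10.4° towards the dot: the cap turned with the fingers and forces stayed low. In the scene crop the cap's top has moved from the lip towards the dot side. Next, the other way.

```bash
python3 -m inch '[0,0,0.002,-0.09,2,0,0, 0,0,0.007,-0.19,4,0,0, 0,0,0.026,-0.38,8,0,0, 0,0,0.059,-0.56,12,0,0, 0,0,0.105,-0.74,16,0,0, 0,0,0.14,-0.86,18.5,0,0, 0,0,0.18,-0.97,21,0,0, 0,0,0.18,-0.97,21,0,0, 0,0,0.18,-0.97,21,0,0, 0,0,0.18,-0.97,21,0,0]'
python3 - <<'E'
from h import *
from cell import ctrl,imaging
s=ctrl.read_state(); print(s["eef_pos"],s["force"],s["torque"],np.degrees(s["tool_rot"]))
W=imaging.get_image("wrist")["img"];S=imaging.get_image("scene")["img"]
cv2.imwrite("pics/s5.png",np.hstack([cv2.resize(W,(400,300)),cv2.resize(S[200:320,180:340],(400,300))])[:,:,::-1])
E
```

```text
clock: 5.5
eef_pos: [451.5, 137.7, 50.1]
tool_rot: [-1.39, 0.001, -0.264]
force: [-0.2, -5.7, 9.7]
width: 21.3
[451.45822867 137.73896882  50.05569868] [-0.22546147 -5.6516659   9.71922987] [-0.97141223  0.22675811  0.01885845] [-7.96330313e+01  3.01276404e-02 -1.51321368e+01]
```

View pics/s5.png

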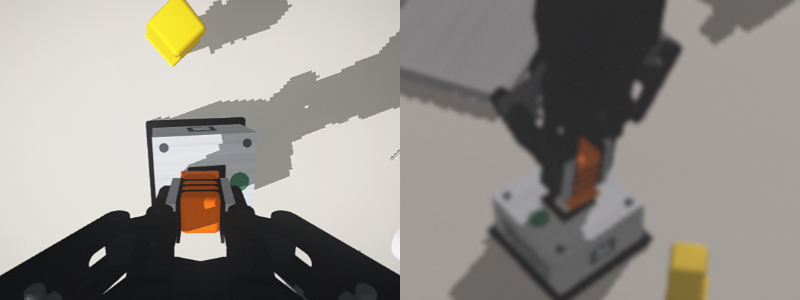

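It leaned 10.4° the other way, and the dot is visible again at (240,181). Now upright it, then pull straight up.

```bash
python3 -m inch '[0,0,0.005,0.16,-3.5,0,0, 0,0,0.02,0.33,-7,0,0, 0,0,0.044,0.49,-10.4,0,0, 0,0,0.044,0.49,-10.4,0,0, 0,0,0.044,0.49,-10.4,0,0]'
python3 -m inch '[0,0,-0.3,0,0,0,0, 0,0,-0.7,0,0,0,0, 0,0,-1.2,0,0,0,0, 0,0,-1.7,0,0,0,0, 0,0,-2.2,0,0,0,0, 0,0,-2.8,0,0,0,0, 0,0,-3.5,0,0,0,0, 0,0,-4.5,0,0,0,0, 0,0,-5.5,0,0,0,0, 0,0,-6.5,0,0,0,0, 0,0,-6.5,0,0,0,0]'
python3 - <<'E'
from h import *
from cell import ctrl,imaging
s=ctrl.read_state(); print(s["eef_pos"],s["force"],s["torque"],np.degrees(s["tool_rot"]))
W=imaging.get_image("wrist")["img"];S=imaging.get_image("scene")["img"]
cv2.imwrite("pics/s6.png",np.hstack([cv2.resize(W,(400,300)),cv2.resize(S[170:320,160:360],(400,300))])[:,:,::-1])
E
```

```text
clock: 6.1
eef_pos: [452.7, 144.8, 50.7]
tool_rot: [-1.569, 0.0, -0.26]
force: [0.2, -2.1, 7.0]
width: 21.2
clock: 7.2
eef_pos: [453.7, 145.1, 117.0]
tool_rot: [-1.567, -0.002, -0.261]
force: [0.4, -0.0, -1.0]
width: 21.1
[453.71811971 145.12655245 117.03917699] [ 0.44166445 -0.03558261 -0.95706285] [0.00528663 0.04908    0.02199005] [-89.80542101  -0.1290975  -14.97607965]
```

View pics/s6.png

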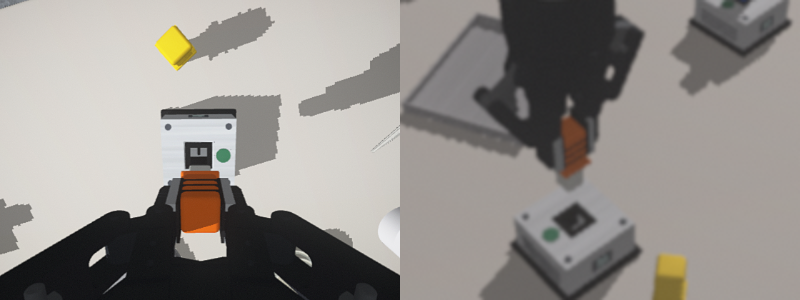

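The stopper is out: the white plug shows below the cap and the seat is empty at (198,155). Now over to the tray.

Run:
```python
from h import *
from cell import ctrl
T=pickle.load(open("pics/top0.pkl","rb"));S=pickle.load(open("pics/scene0.pkl","rb"))
a=np.array([onz(T,(215+x/4,125+y/4),12) for x,y in [(50,100),(288,50),(335,252),(92,304)]]);print(a.mean(0))
b=np.array([onz(S,(155+(x-380)/4,170+y/4.25),12) for x,y in [(556,30),(775,90),(645,297),(406,228)]]);print(b.mean(0))
print(rel(ctrl.read_state(),[642,20,117],[-np.pi/2,0,-0.26]))
```

```text
[641.1851013   19.85747341  12.        ]
[640.82215868  22.47189849  12.        ]
(array([21.48 , -0.122, -7.156]), array([-0.12, -0.08,  0.03]))
```

```bash
python3 -m inch '[0,2,0,-0.7,0,0,0, 0,5,0,-1.7,0,0,0, 0,8,0,-2.7,0,0,0, 0,11,0,-3.7,0,0,0, 0,14,0,-4.7,0,0,0, 0,17,0,-5.7,0,0,0, 0,20,0,-6.7,0,0,0, 0,21.5,0,-7.1,0,0,0, 0,21.5,0,-7.1,-0.1,0,0, 0,21.5,0,-7.1,-0.1,0,0]'
python3 - <<'E'
from h import *
from cell import ctrl,imaging
s=ctrl.read_state(); print(s["eef_pos"],s["force"],np.degrees(s["tool_rot"])); print(rel(s,[641.5,21,34],[-np.pi/2,0,-0.26]))
W=imaging.get_image("wrist")["img"];S=imaging.get_image("scene")["img"]
cv2.imwrite("pics/s7.png",np.hstack([cv2.resize(W,(400,300)),cv2.resize(S[120:270,120:320],(400,300))])[:,:,::-1])
E
```

```text
clock: 8.3
eef_pos: [640.9, 21.3, 114.5]
tool_rot: [-1.571, 0.002, -0.261]
force: [0.3, 1.2, -1.5]
width: 21.2
[640.93738724  21.33855287 114.53980677] [ 0.25981456  1.21968488 -1.5372105 ] [-90.00289902   0.13066105 -14.93218969]
(array([ 0.081,  8.054, -0.018]), array([ 0.  , -0.04, -0.13]))
```

View pics/s7.png

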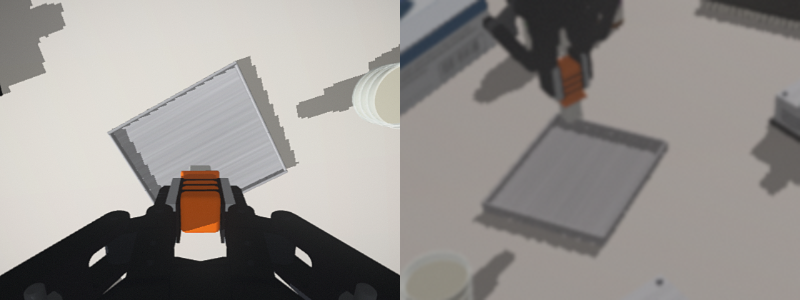

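The stopper is held upright above the tray middle. I'll lower until just above the floor, then creep.

```bash
python3 -m inch '[0,0.05,2,0,0,0,0, 0,0.05,4,0,0,0,0, 0,0.05,5.5,0,0,0,0, 0,0.05,6.6,0,0,0,0, 0,0.05,7.2,0,0,0,0, 0,0.05,7.6,0,0,0,0, 0,0.05,7.6,0,0,0,0, 0,0.05,7.6,0,0,0,0]'
python3 -m inch '[0,0,0.1,0,0,0,0, 0,0,0.2,0,0,0,0, 0,0,0.2,0,0,0,0]'
```

```text
clock: 9.2
eef_pos: [643.1, 20.6, 39.9]
tool_rot: [-1.57, -0.001, -0.261]
force: [-0.9, -0.2, 0.2]
width: 21.1
clock: 9.5
eef_pos: [642.7, 20.4, 37.5]
tool_rot: [-1.571, -0.0, -0.261]
force: [0.6, -0.4, 0.3]
width: 21.3
```

```bash
python3 -m inch '[0,0,0.1,0,0,0,0, 0,0,0.2,0,0,0,0, 0,0,0.2,0,0,0,0]'
python3 -m inch '[0,0,0.08,0,0,0,0, 0,0,0.16,0,0,0,0, 0,0,0.16,0,0,0,0]'
```

```text
clock: 9.8
eef_pos: [642.5, 20.5, 35.2]
tool_rot: [-1.571, 0.0, -0.261]
force: [0.4, -0.1, -1.3]
width: 21.1
clock: 10.1
eef_pos: [642.7, 20.5, 33.9]
tool_rot: [-1.571, -0.0, -0.261]
force: [0.0, -1.1, 1.0]
width: 21.0
```

```bash
python3 -m inch '[0,0,0.05,0,0,0,0, 0,0,0.1,0,0,0,0, 0,0,0.1,0,0,0,0]'
python3 - <<'E'
from h import *
from cell import ctrl,imaging
s=ctrl.read_state(); print(s["eef_pos"],s["force"],np.degrees(s["tool_rot"]))
W=imaging.get_image("wrist")["img"];S=imaging.get_image("scene")["img"]
cv2.imwrite("pics/s8.png",np.hstack([cv2.resize(W,(400,300)),cv2.resize(S[140:260,140:300],(400,300))])[:,:,::-1])
E
```

```text
clock: 10.4
eef_pos: [642.8, 20.5, 33.8]
tool_rot: [-1.571, -0.0, -0.261]
force: [-2.1, -1.2, 8.3]
width: 21.3
[642.78218469  20.54969199  33.84206916] [-2.13622841 -1.18465413  8.27143074] [-9.00184811e+01 -2.81299600e-02 -1.49642274e+01]
```

View pics/s8.png

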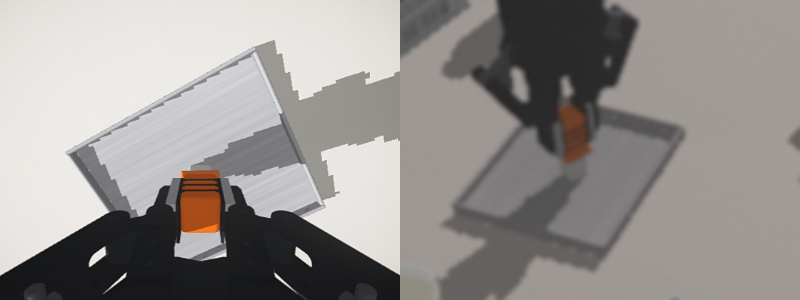

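The foot is on the tray floor (8 N at TCP z 33.8), so I'll open slowly and check before going up.

```bash
python3 -m inch '[0.3,0,-0.03,0,0,0,0, 0.35,0,-0.03,0,0,0,0, 0.45,0,-0.03,0,0,0,0, 0.6,0,-0.03,0,0,0,0, 0.8,0,-0.03,0,0,0,0, 1,0,-0.03,0,0,0,0, 1,0,-0.03,0,0,0,0, 1,0,-0.03,0,0,0,0]'
python3 - <<'E'
from h import *
from cell import ctrl,imaging
W=imaging.get_image("wrist")["img"];S=imaging.get_image("scene")["img"]
cv2.imwrite("pics/s9.png",np.hstack([cv2.resize(W,(400,300)),cv2.resize(S[140:260,140:300],(400,300))])[:,:,::-1])
E
```

```text
clock: 11.3
eef_pos: [642.7, 20.5, 33.1]
tool_rot: [-1.571, 0.0, -0.261]
force: [-0.1, -0.2, -0.3]
width: 85.6
```

View pics/s9.png

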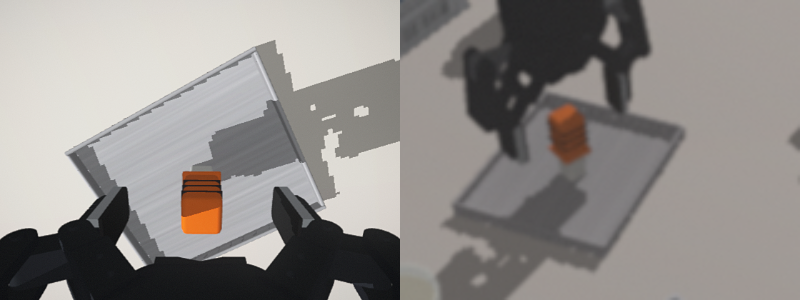

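It stands free and upright in the tray at (200,203), with the fingers clear on both sides. Going straight up.

```bash
python3 -m inch '[1,0,-1,0,0,0,0, 1,0,-3,0,0,0,0, 1,0,-6,0,0,0,0, 1,0,-9,0,0,0,0, 1,0,-12,0,0,0,0, 1,0,-15,0,0,0,0, 1,0,-18,0,0,0,0, 1,0,-18,0,0,0,0, 1,0,-18,0,0,0,0, 1,0,-18,0,0,0,0]'
python3 - <<'E'
from h import *
from cell import ctrl,imaging
s=ctrl.read_state(); print(s["eef_pos"],s["force"])
W=imaging.get_image("wrist")["img"];S=imaging.get_image("scene")["img"]
cv2.imwrite("pics/s10.png",np.hstack([cv2.resize(W,(400,300)),cv2.resize(S,(400,300))])[:,:,::-1])
T=imaging.get_image("top");b=pickle.load(open("pics/top0.pkl","rb"))
def bl(d):
    h=cv2.cvtColor(d["img"][200:260,330:390],cv2.COLOR_RGB2HSV);m=cv2.inRange(h,(112,150,50),(125,255,255));M=cv2.moments(m,True);return M["m10"]/max(M["m00"],1),M["m01"]/max(M["m00"],1),M["m00"]
print(bl(b),bl(T))
E
```

```text
clock: 12.4
eef_pos: [641.9, 20.1, 212.3]
tool_rot: [-1.572, 0.002, -0.261]
force: [0.5, -0.1, -0.3]
width: 85.2
[641.90149956  20.10210847 212.28326419] [ 0.53752222 -0.06219855 -0.30878403]
(23.714285714285715, 31.571428571428573, 7.0) (24.0, 32.666666666666664, 3.0)
```

View pics/s10.png

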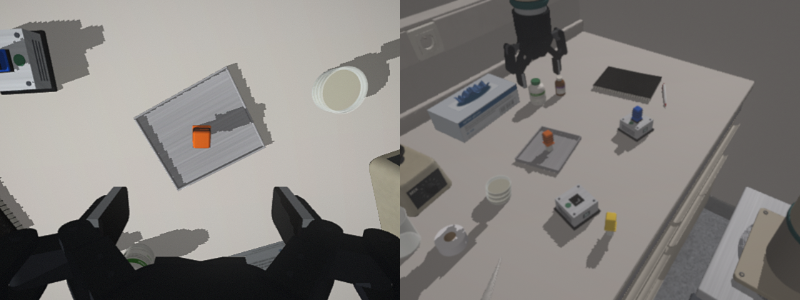

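The orange stopper stands in the tray (wrist view 201,136; scene view 548,137) and its block is empty (577,203). The blue stopper is still seated (637,115), the yellow one hasn't moved (611,221), and the robot is touching nothing. Handing in.

```bash
python3 -c "
from cell import finish_job
print(finish_job())"
```

```text
the job is handed in; nothing more can be done
None
```

The orange stopper is out of its block and standing upright near the middle of the steel tray, and I handed the job in at about 12.5 s.

I leaned it 10.4° towards the green dot, then 10.4° the other way. I then brought it upright, pulled it straight up, set it on the tray floor, opened the gripper and backed off.

- **Last pictures:** the orange seat is empty and the stopper stands free in the tray. The blue stopper is still seated, the yellow look-alike is untouched, and the gripper is about 180 mm above the tray.
- **Forces:** every reading at the end of a move stayed under about 10 N. The peak during the pull itself was not read.
- **Disagreements:** the camera estimates differed by about 1–3 mm (up to 1.7 mm for the seat, 2.6 mm for the tray middle), which didn't affect the result. My before/after check of the blue stopper in the top view found only 7 and 3 blue pixels, too few to count. That the blue one is still seated rests on the wrist and scene pictures.

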